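# Slide a sample carrier under the clips of a laser-lab stage

### The arm

A 7-joint arm with a two-finger parallel gripper is mounted at the origin on the work surface. World frame = base frame: x ahead of the robot, y to its left, z up, the work surface at z = 0. Lengths are in m, angles in degrees, forces in N, time in s.
With the tool pointing down it reaches from about 0.4 to 0.875 m from the base axis. Payload 19.3 kg.
Tool frame: the origin (TCP) lies on the mounting face of the last link; the fingertips stand 173 mm ahead of it and the grasp point (between the pads) lies 155 mm ahead of it; z points along the fingers, y is the line along which they close (so a half turn about z gives the same grasp; the last joint's range is limited). The gripper opens to 85 mm and grips with 20 to 120 N. Pads are 22 mm wide; open, the fingers measure 114 mm over their backs; the gripper's body (76 mm by 85 mm) begins 54 mm behind the grasp point. The pads swing forward as they close: fully open they stand 13 mm farther back than shut.
Start: joints at [-78.507, 29.874, -2.08, 91.645, 1.215, 58.505, -6.463], TCP at [0.167, 0.602, 0.405] pointing down, gripper open.
Joint ranges: [-166.77, 166.77], [-17.47, 122.26], [-85.68, 81.53], [9.62, 139.38], [-72.42, 252.41], [9.2, 110.78], [-144.41, 144.41]. Speed limits (degrees/s): [108.29, 108.29, 136.94, 136.94, 172.46, 172.46, 172.46].

### API

Orientations are given as [roll, pitch, yaw] about the fixed x, y, z axes, in that order (R = Rz(yaw) Ry(pitch) Rx(roll)).
In Python, from workcell import env gives the robot as it stands.
- The arm moves only by the tool play_rows, never from a script. Its argument "plan" is a list of rows, each a list of 3 entries, a list of its own where there are three numbers: the shift along the tool's x, y, z in parts of the range, where 1.0 means 750 mm, then the turn about the tool's z in parts of the range, where 1.0 means 180 degrees, then the opening, from -1 (shut) to 1 (fully open). In form: [[[tx, ty, tz], yaw, claw], ...]. A call has 1 to 10 rows; each row is the pose to reach, as a shift and turn from the pose commanded when the call began, along the tool's axes at that moment; what a row does not reach only later rows make up. A row lasts 1/8 s, in which the tool goes at most 62.5 mm and 10.7 degrees, less where a joint would pass 70% of its speed; a pose out of reach is approached as far as the arm can. No shift or turn number may pass 1 either way. A call with a gripper value outside its range is refused whole. The fingers move at their own pace and stop on an object; "grip_force" is the grip in N (left out, the last holds). Time passes only in rows, so rows that repeat a pose let the fingers close. It gives the time, the measured TCP pose, the force, the opening and the grip force at its end, in the units of the state.
- env.get_obs(): the state, without advancing time (a new reading comes with each control period).
- env.camera(name): name is "scene" or "top"; returns the picture (400x640x3 uint8, red, green, blue); there is no depth.
- env.calibration(name): a dict with "fx", "fy", "cx", "cy" (pixels), "world_from_camera" (4x4, takes a point from camera to world coordinates). Camera axes: x right, y up, looking along -z (the intrinsics and any distortion apply to the point x, -y, -z); pixel columns grow to the right and rows downward; lengths in m; the calibration is good to about 2 mm. A picture is of the moment at which its call begins. calibration takes no time and is no camera call.
- env.close_job(): hands the job in; it is judged then, once.
The state is a dict: "time_s": time; "joint_pos": joint angles; "qvel": joint speeds; "joint_torque": joint torques, N m; "position": TCP position; "tcp_rot": TCP orientation; "force": force on the tool from outside, world axes, zero at the start; "torque": the same for the moment, N m; "opening": finger opening in m; "finger_force": force on a finger pad.
Only numpy, scipy, OpenCV 4.12 (cv2) and the standard library are available. Lean on these libraries where they do the work, as an engineer would, in place of code of your own. Each camera call takes 0.05 s, during which the arm holds its last target. There are 200 camera calls.

### The job

Take the slide carrier with the green glass from the tray and load it into the sample stage: lay it flat on the bed in front of the two sprung clips, slide it in so that both clips ride up over its front rim by themselves and snap down on the glass, and go on sliding gently until it bears against the stop bar. Leave it released there, flat, square to the stop and centred across the bed; do not shove it into the stop, do not bend the clips up, and leave everything else where it is.

Things in the scene. Friction and masses are not known exactly. Their poses are not given: they have to be found in the camera images.
- carrier_green: the carrier to load: bare-metal frame 96 (x) x 56 (y) x 7 (z) mm round a recessed green glass slide, 65 to 110 g. Origin: centre of the underside. End rims 11 mm wide along x, side rims 6 mm, all 7 mm high; the glass inside them (74 x 44 mm) has its top 4 mm above the underside. Either end may go first. Lies flat on the tray, 6 mm of each long side overhanging.
- carrier_amber: the other carrier: the same, with orange glass, on the other place of the tray (centres 120 mm apart; which is where varies). To be left alone.
- tray: black tray, fixed, 130 (x) x 250 (y) mm; origin under its centre. Each carrier lies on a land 44 mm wide whose top is 14 mm above the origin; beside the lands the tray's floor is 6 mm lower, room for fingertips. End ridges rise 3 mm above the lands at both ends of each carrier.
- stage: the sample stage, fixed: aluminium plate 190 x 100 mm on four posts, its top 50 mm above the origin. Origin on the breadboard below the centre of the round light aperture. x points from the open loading end (nearer the robot) to the stop and the clip roots, y across. All positions along x or y below are in this frame, measured from the aperture's centre.
- bed_centre (a point): point on top of the raised black bed at the aperture's centre (56 mm above the stage's origin), axes as the stage's. The bed is 48 mm wide, 6 mm above the plate, from x = -93 to +62 mm; a carrier on it overhangs 4 mm on each long side, with room for fingertips 5 mm below its underside.
- stop_slot (a point): point on the bed at x = 48 mm, mid-range of the stop bar (stop_bar in the rules): steel, 8 mm along x, 72 mm along y, its top 8.5 mm above the bed, lying across it. It was set by hand and locked: its face towards the loading end stands anywhere from x = 41 to 55 mm. That setting is not measured: feel or look for it. It does not give.
- clip_tips (a point): point at x = 1 mm, y = 0, 11 mm above the bed, between the upturned free ends of the two clips: 8 mm wide spring strips at y = +12 and -12 mm, screwed to a block at x = 82 mm. From the tip each slopes down to a V nose about 1 mm above the bed at x = 21 mm, then back up over the stop bar; nothing of them is over 20 mm above the bed. A carrier lowered with its front edge at x < -3 mm is clear.
- clip_left (a joint): lift of the clip at y = +12 mm, rad (noise about 0.01): 0 at rest, about 0.10 with its nose on a 7 mm rim, about 0.05 down on the glass. A spring presses the nose down with 2 N on glass, 2.7 N on a rim. Riding up under both clips takes some 4 to 12 N of push (more if the carrier is pressed down), and some drag goes on afterwards.
- clip_right (a joint): the same for the clip at y = -12 mm.
- vial_amber: loose amber glass vial with black cap, 21 mm across, 45 mm tall, standing; origin at the centre of its foot. Not part of the job.
- vial_clear: loose clear glass vial with black cap, 21 mm across, 45 mm tall, standing; origin at the centre of its foot. Not part of the job.
- ball_driver: loose screwdriver with red handle, 160 mm long, lying; not part of the job.
- spare_post: loose steel optical post, 13 mm across, 75 mm tall, standing; origin at the centre of its foot. Not part of the job.
- post_holder: loose black post holder on a 50 x 25 mm foot, 60 mm tall; origin at the centre of its foot. Not part of the job.
Things that resemble listed ones, but are neither listed nor needed, are in the scene too. What is shaped like the carrier_green but pink or purple is not meant.

How it is judged (in metres and radians):
On the way, in this order (a step that is already met when the one before it is completed fails the run):
1. both clips ride up together on the carrier's front rim (value of joint each of clip_left, clip_right above 0.085 rad and x of carrier_green in the frame of bed_centre below 0 m and angle between carrier_green's own z axis and vertical below 0.12 rad), for 0.03 s.
2. the carrier bears against the stop bar (contact force between carrier_green and stop_bar above 1 N), for 0.1 s.
At the end, for the whole second after the job is handed in: the green carrier lies flat on the bed (within 1.5 mm), its front edge within 1.8 mm of the stop bar, centred across the bed within 4 mm and square to the stage within 0.04 rad, both clip noses down on its glass, released and at rest (horizontal distance between carrier_green and stop_bar below 0.0538 m and y of carrier_green in the frame of bed_centre between -0.004 and 0.004 m and z of carrier_green in the frame of bed_centre between -0.0015 and 0.0015 m and angle between the x axis of carrier_green and the x axis of stage, either way round below 0.04 rad and angle between carrier_green's own z axis and vertical below 0.03 rad and value of joint clip_left between 0.04 and 0.085 rad and value of joint clip_right between 0.04 and 0.085 rad and linear speed of carrier_green below 0.01 m/s); the robot touches nothing.
It fails at once if the carrier is shoved into the stop bar with over 20 N (contact force between carrier_green and stop_bar above 20 N).
It fails at once if a clip is bent up beyond 0.2 rad (value of joint any of clip_left, clip_right above 0.2 rad).
It fails at once if the other carrier is moved by over 10 mm (distance of carrier_amber from where it was at the start of the episode above 0.01 m).
It fails at once if a vial, the screwdriver, the post or the post holder is moved by over 15 mm (distance of any of vial_amber, vial_clear, ball_driver, spare_post, post_holder from where it was at the start of the episode above 0.015 m).
It also fails if it takes over 61 s, if anything falls off the work surface, if the arm or the gripper's body presses on something with over 40 N, if the wrist force passes 120 N, or if a joint passes its speed limit or range.

## Working session

There is one attempt and no reset: what is moved stays moved. The work goes in short steps, Python scripts to look and compute and a tool call to move; the robot and the scene stay as the last step left them, time stands still between calls to the robot, and variables do not carry over. Pictures are saved under pics/ and viewed, at most 10 in all, crops included, and the job is handed in when it is done.

Besides the shell and the picture viewer there is one more tool, called after "Call:" as name(argument=value, ...), one argument or row to a line, values as JSON. play_rows: Moves the arm, as the interface text tells. Its arguments: {"type":"object","properties":{"plan":{"type":"array","items":{"type":"array"}},"grip_force":{"type":"number"}},"required":["plan"]}

```bash
ls; mkdir -p pics; python3 - <<'E'
from workcell import env
import cv2,numpy as np
np.set_printoptions(precision=4,suppress=True)
for n in("scene","top"):
    cv2.imwrite(f"pics/{n}0.png",env.camera(n)[...,::-1]); c=env.calibration(n); print(n,c)
print(env.get_obs())
E
```

```text
pics
scene {'fx': 376.68342684458827, 'fy': 376.68342684458827, 'cx': 315.23893014991313, 'cy': 197.4995595842068, 'world_from_camera': array([[-0.5641, -0.6878,  0.4568,  0.9554],
       [ 0.8257, -0.4677,  0.3155,  0.3858],
       [-0.0033,  0.5552,  0.8317,  0.9197],
       [ 0.    ,  0.    ,  0.    ,  1.    ]])}
top {'fx': 370.97501409361644, 'fy': 370.97501409361644, 'cx': 321.9291754546095, 'cy': 195.22711364674367, 'world_from_camera': array([[ 0.0021,  0.9803, -0.1975,  0.2887],
       [-0.9997,  0.0066,  0.0219,  0.0816],
       [ 0.0228,  0.1974,  0.9801,  1.226 ],
       [ 0.    ,  0.    ,  0.    ,  1.    ]])}
{'time_s': 0.1, 'joint_pos': array([-78.5066,  29.9041,  -2.083 ,  91.6706,   1.2153,  58.5049,
        -6.4642]), 'qvel': array([ 0.0489, -0.0188,  0.0301, -0.077 ,  0.0149, -0.0845, -0.0438]), 'joint_torque': array([  0.0043, -92.8478,   1.9844, -37.0536,   0.0182,   0.0054,
        -0.    ]), 'position': array([0.1672, 0.6021, 0.4042]), 'tcp_rot': array([-179.9426,    0.0037,  164.4843]), 'force': array([-0.6469, -0.7299, -0.4075]), 'torque': array([-0.029 ,  0.0166, -0.0431]), 'finger_force': 0.0, 'opening': 0.08556599093705489}
```

View pics/scene0.png

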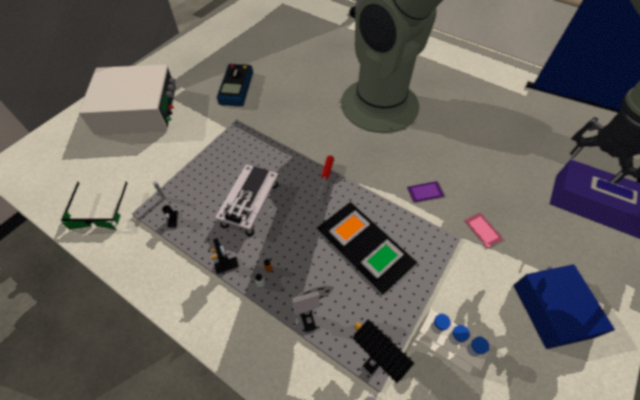

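View pics/top0.png

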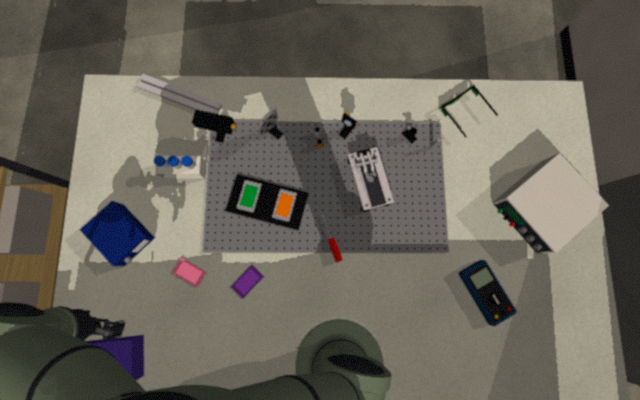

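```bash
python3 - <<'E'
from workcell import env
import cv2,numpy as np
for n,(x,y,w,h,s) in dict(top=(335,135,75,85,7),scene=(205,155,85,90,6.6)).items():
    im=np.mean([env.camera(n).astype(float) for _ in range(4)],0)[...,::-1]
    np.save(f"{n}.npy",im)
    cv2.imwrite(f"pics/{n}_st.png",cv2.resize(im[y:y+h,x:x+w],None,fx=s,fy=s,interpolation=cv2.INTER_CUBIC))
a=cv2.resize(np.load("top.npy")[165:240,220:320],None,fx=4,fy=4,interpolation=cv2.INTER_CUBIC)
b=cv2.resize(np.load("scene.npy")[195:300,315:420],None,fx=3.6,fy=3.6,interpolation=cv2.INTER_CUBIC)
c=np.zeros((400,800,3));c[:300,:400]=a;c[:378,410:788]=b
cv2.imwrite("pics/tray.png",c)
E
```

```text
[ WARN:0@5.781] global loadsave.cpp:1063 imwrite_ Unsupported depth image for selected encoder is fallbacked to CV_8U.
```

View pics/top_st.png

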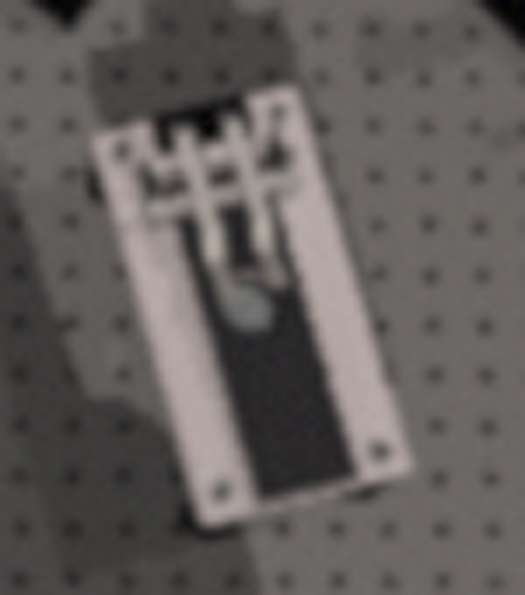

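View pics/scene_st.png

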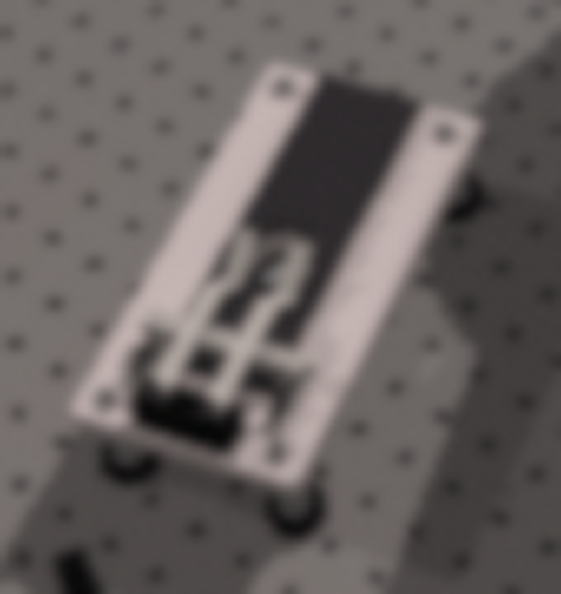

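View pics/tray.png

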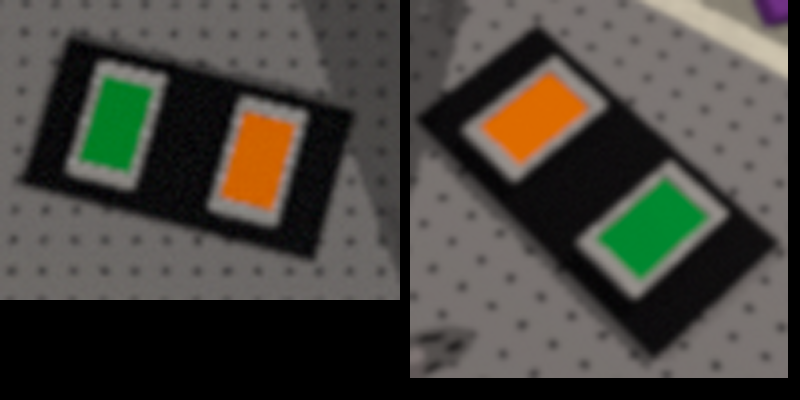

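```bash
cat > h.py <<'E'
import cv2,numpy as np
from workcell import env
from scipy.optimize import least_squares
np.set_printoptions(precision=4,suppress=True)
C={n:env.calibration(n) for n in("scene","top")}
def proj(n,P):
    c=C[n];T=np.linalg.inv(c["world_from_camera"]);p=np.atleast_2d(P)@T[:3,:3].T+T[:3,3]
    return np.c_[c["cx"]+c["fx"]*p[:,0]/-p[:,2],c["cy"]+c["fy"]*p[:,1]/p[:,2]]
def rig(p,M):
    x,y,z,a=p;c,s=np.cos(a),np.sin(a);M=np.asarray(M,float)
    return M@np.array([[c,s,0],[-s,c,0],[0,0,1]])+[x,y,z]
def fit(M,obs,p0):
    f=lambda p:np.concatenate([(proj(n,rig(p,M))-obs[n]).ravel() for n in obs])
    r=least_squares(f,p0);return r.x,r.fun
def crop(a,x,y,s): return (np.array(a,float)+.5)/s-.5+[x,y]
def ray(n,uv):
    c=C[n];W=c["world_from_camera"];return W[:3,3],W[:3,:3]@np.array([(uv[0]-c["cx"])/c["fx"],-(uv[1]-c["cy"])/c["fy"],-1])
def tri(obs):
    A=np.zeros((3,3));b=np.zeros(3)
    for n,uv in obs.items():
        o,d=ray(n,uv);d=d/np.linalg.norm(d);Q=np.eye(3)-np.outer(d,d);A+=Q;b+=Q@o
    return np.linalg.solve(A,b)
def blob(im,col,box):  # weighted-ish glass mask -> centroid, minAreaRect
    x,y,w,h=box;hsv=cv2.cvtColor(im[y:y+h,x:x+w].astype(np.uint8),cv2.COLOR_BGR2HSV)
    big=cv2.resize(hsv,None,fx=8,fy=8,interpolation=cv2.INTER_LINEAR)
    H=dict(green=(50,75),orange=(8,22))[col]
    m=cv2.inRange(big,(H[0],130,50),(H[1],255,255))
    c=max(cv2.findContours(m,0,2)[0],key=cv2.contourArea);mo=cv2.moments(c)
    return crop([mo["m10"]/mo["m00"],mo["m01"]/mo["m00"]],x,y,8),crop(cv2.boxPoints(cv2.minAreaRect(c)),x,y,8)
E
cat > m.py <<'E'
from h import *
# stage corners: open -y, open +y, stop +y, stop -y
M=np.array([[-95,-50,50],[-95,50,50],[95,50,50],[95,-50,50]])/1e3
o={"top":crop([(412,470),(203,528),(95,135),(295,88)],335,135,7),"scene":crop([(275,65),(482,122),(297,487),(75,410)],205,155,6.6)}
for k in (o,{"top":o["top"]},{"scene":o["scene"]}):
    if len(k)==2:
        p,r=fit(M,k,[.5,-.1,0,.3]);print("stage",p,"deg",np.degrees(p[3]));print(r)
    else:
        g=lambda q:np.concatenate([(proj(n,rig([q[0],q[1],0,q[2]],M))-k[n]).ravel() for n in k]);r=least_squares(g,[.5,-.1,.3]);print(list(k),r.x,np.abs(r.fun).max())
print([tri({n:o[n][i] for n in o}) for i in range(4)])
im={n:np.load(n+".npy") for n in C}
for col in("green","orange"):
    b={n:blob(im[n],col,dict(top=(220,165,100,75),scene=(315,195,105,105))[n]) for n in C}
    print(col,"centre",tri({n:b[n][0] for n in b}))
    for n in b: print(n,b[n][0]);
    for n in b:
        # single-view at glass height .018+breadboard?
        P=[]
        for uv in b[n][1]:
            oo,d=ray(n,uv);P.append((oo+d*((.018-oo[2])/d[2]))[:2])
        P=np.array(P);print(n,P.mean(0),[ (np.linalg.norm(P[i]-P[i-1]),np.degrees(np.arctan2(*(P[i]-P[i-1])[::-1]))) for i in (0,1)])
E
python3 m.py
```

```text
stage [ 0.5808 -0.0998  0.0126  0.2589] deg 14.835541637237466
[-0.2921  0.541  -0.3856 -0.0142 -0.8738  0.6679 -0.2634  0.1995 -0.451
 -0.3647 -0.0715  0.0647 -0.2998 -0.3024 -1.0338  0.36  ]
['top'] [ 0.5851 -0.1033  0.2565] 0.7218853222053667
['scene'] [ 0.5749 -0.1056  0.2583] 0.6746623691541913
[array([ 0.5027, -0.172 ,  0.0627]), array([ 0.4759, -0.0765,  0.0622]), array([ 0.6609, -0.0281,  0.0625]), array([ 0.6844, -0.1228,  0.0646])]
green centre [0.5261 0.2948 0.0328]
scene [381.9093 257.9946]
top [248.64   195.6334]
scene [0.5179 0.2933] [(np.float64(0.04170295644289614), np.float64(-108.07581460826165)), (np.float64(0.07446633277071298), np.float64(166.9537862851704))]
top [0.5295 0.2967] [(np.float64(0.04153521774740739), np.float64(73.30046002856719)), (np.float64(0.07262635029331983), np.float64(-14.156201179666052))]
orange centre [0.4966 0.1787 0.0326]
scene [349.1487 227.2839]
top [284.0327 204.7621]
scene [0.4881 0.1755] [(np.float64(0.04474813922458711), np.float64(-111.48192370636902)), (np.float64(0.07992292749095631), np.float64(166.06283476712193))]
top [0.4997 0.1797] [(np.float64(0.045134522828053386), np.float64(74.74944796657903)), (np.float64(0.07517539956853922), np.float64(-13.801255056574085))]
```

```bash
cat > g.py <<'E'
import sys;from h import *
from scipy.spatial.transform import Rotation as R
def go(x,y,z,yaw):
    s=env.get_obs();r=R.from_euler("xyz",s["tcp_rot"],degrees=True)
    d=np.array([x,y,z])-s["position"];w=(yaw-s["tcp_rot"][2]+180)%360-180
    print("shift",r.inv().apply(d),"turn",-w,"| pos",s["position"],s["tcp_rot"],"F",s["force"],"op",s["opening"],"ff",s["finger_force"],"t",s["time_s"],"j7",s["joint_pos"][6])
if __name__=="__main__": go(*map(float,sys.argv[1:]))
E
python3 g.py .526 .295 .30 165.8
```

```text
shift [-0.4279 -0.2     0.1047] turn -1.313167504193757 | pos [0.1672 0.6022 0.4046] [-179.9918    0.0005  164.4868] F [1.0833 0.3934 0.5647] op 0.08524558721028634 ff 0.0 t 0.5 j7 -6.461222917815292
```

The rows are not in the units I measure in: shifts go in shares of 750 mm and turns go in shares of 180 degrees. I convert before sending: -0.428 m is -0.5707, 0.06 m is 0.08, -1.3 degrees is -0.0072.

Call:
play_rows(
  plan=[
    [[-0.5707, -0.2667, 0.08], -0.0072, 0.55],
    [[-0.5707, -0.2667, 0.08], -0.0072, 0.55],
    [[-0.5707, -0.2667, 0.08], -0.0072, 0.55],
    [[-0.5707, -0.2667, 0.08], -0.0072, 0.55],
    [[-0.5707, -0.2667, 0.14], -0.0072, 0.55],
    [[-0.5707, -0.2667, 0.14], -0.0072, 0.55],
    [[-0.5707, -0.2667, 0.14], -0.0072, 0.55],
    [[-0.5707, -0.2667, 0.14], -0.0072, 0.55],
    [[-0.5707, -0.2667, 0.14], -0.0072, 0.55],
    [[-0.5707, -0.2667, 0.14], -0.0072, 0.55],
  ],
  grip_force=30,
)

```text
time_s: 1.75
position: [0.5259, 0.2953, 0.2997]
tcp_rot: [180.0, -0.0, 165.8]
force: [-0.7, 0.5, 0.5]
opening: 0.0663
finger_force: 0.0
```

```bash
python3 g.py .526 .295 .205 165.8; python3 - <<'E'
from h import *
a=[]
for n,(x,y,w,h) in dict(top=(190,140,100,100),scene=(340,190,100,100)).items():
    im=env.camera(n)[...,::-1]; a.append(cv2.resize(im[y:y+h,x:x+w],(400,400),interpolation=cv2.INTER_CUBIC))
cv2.imwrite("pics/over.png",np.hstack(a))
E
```

```text
shift [-0.0002 -0.0003  0.0947] turn -0.018209419455416764 | pos [0.5259 0.2953 0.2997] [179.9881  -0.0247 165.7818] F [-0.7121  0.5348  0.4839] op 0.06626928741182601 ff 0.0 t 1.75 j7 41.18690794320132
```

View pics/over.png

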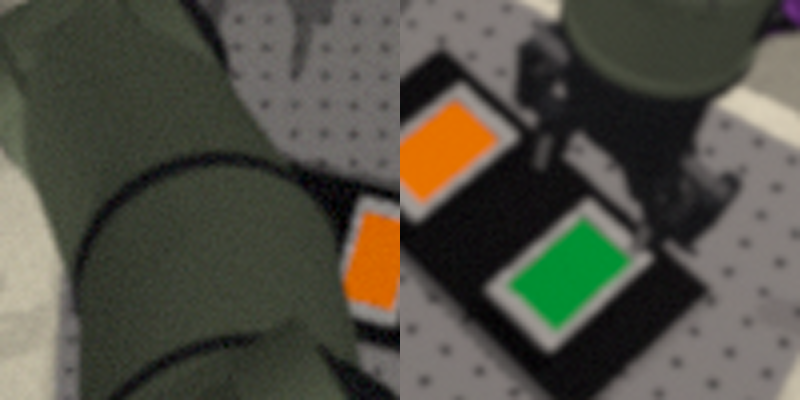

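In the tool's units: 0.1 m is 0.1333, 0.098 m is 0.1307.

Call:
play_rows(
  plan=[
    [[0, 0, 0.06], 0, 0.55],
    [[0, 0, 0.1], 0, 0.55],
    [[0, 0, 0.12], 0, 0.55],
    [[0, 0, 0.1267], 0, 0.55],
    [[0, 0, 0.1307], 0, 0.55],
    [[0, 0, 0.1333], 0, 0.55],
    [[0, 0, 0.1333], 0, 0.55],
  ],
)

```text
time_s: 2.72
position: [0.5262, 0.295, 0.2001]
tcp_rot: [180.0, 0.0, 165.8]
force: [0.8, -0.2, 0.3]
opening: 0.0661
finger_force: 0.0
```

```bash
python3 - <<'E'
from h import *
n,(x,y,w,h)="scene",(330,200,110,110)
im=env.camera(n)[...,::-1]; cv2.imwrite("pics/low.png",cv2.resize(im[y:y+h,x:x+w],(600,600),interpolation=cv2.INTER_CUBIC))
E
```

```text
(no output)
```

View pics/low.png

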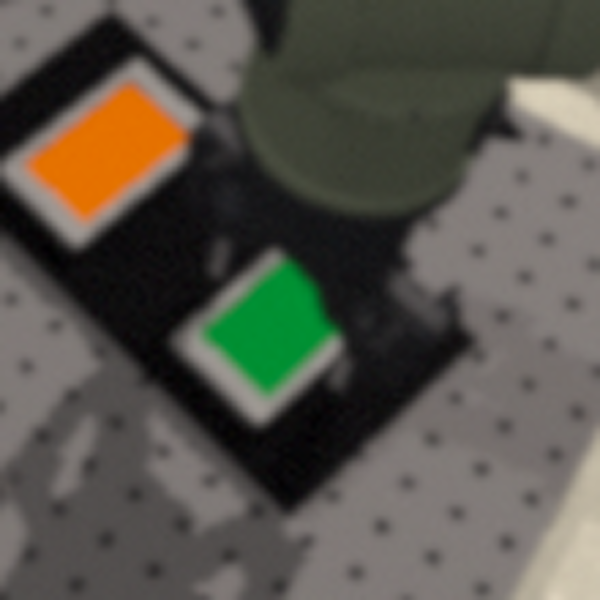

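In the tool's units: 0.005 m is 0.0067, 0.004 m is 0.0053.

Call:
play_rows(
  plan=[
    [[0, 0, 0.0027], 0, 0.55],
    [[0, 0, 0.0053], 0, 0.55],
    [[0, 0, 0.0067], 0, 0.55],
    [[0, 0, 0.0067], 0, 0.55],
  ],
)

```text
time_s: 3.28
position: [0.5261, 0.2949, 0.1946]
tcp_rot: [-180.0, -0.0, 165.8]
force: [0.2, 0.6, 0.8]
opening: 0.0661
finger_force: 0.0
```

Call:
play_rows(
  plan=[
    [[0, 0, 0], 0, 0.45],
    [[0, 0, 0], 0, 0.4],
    [[0, 0, 0], 0, 0.35],
    [[0, 0, 0], 0, 0.3],
    [[0, 0, 0], 0, 0.2],
    [[0, 0, 0], 0, 0.1],
    [[0, 0, 0], 0, 0.1],
  ],
  grip_force=30,
)

```text
time_s: 4.15
position: [0.5261, 0.2949, 0.195]
tcp_rot: [-180.0, 0.0, 165.8]
force: [-3.0, -1.5, 6.9]
opening: 0.0554
finger_force: 30.8
```

In the tool's units: -0.125 m is -0.1667, -0.1 m is -0.1333.

Call:
play_rows(
  plan=[
    [[0, 0, -0.0053], 0, 0.1],
    [[0, 0, -0.016], 0, 0.1],
    [[0, 0, -0.04], 0, 0.1],
    [[0, 0, -0.08], 0, 0.1],
    [[0, 0, -0.1333], 0, 0.1],
    [[0, 0, -0.1667], 0, 0.1],
    [[0, 0, -0.1667], 0, 0.1],
  ],
  grip_force=40,
)

```text
time_s: 5.03
position: [0.5265, 0.2951, 0.3227]
tcp_rot: [179.8, 0.2, 165.8]
force: [-0.1, 0.7, -0.1]
opening: 0.0547
finger_force: 43.0
```

```bash
python3 - <<'E'
from h import *
s=env.get_obs();print(s["position"],s["opening"],s["finger_force"])
x,y,w,h=300,150,120,120
im=np.mean([env.camera("scene").astype(float) for _ in range(2)],0)[...,::-1]; cv2.imwrite("pics/lift.png",cv2.resize(im[y:y+h,x:x+w].astype(np.uint8),(600,600),interpolation=cv2.INTER_CUBIC))
print(blob(im,"green",(300,150,120,140)))
E
```

```text
[0.5265 0.2951 0.3227] 0.0547025420733036 43.01746487617493
(array([388.0419, 236.3508]), array([[372.7615, 237.4988],
       [392.4288, 221.4229],
       [404.2587, 235.8956],
       [384.5914, 251.9715]]))
```

View pics/lift.png

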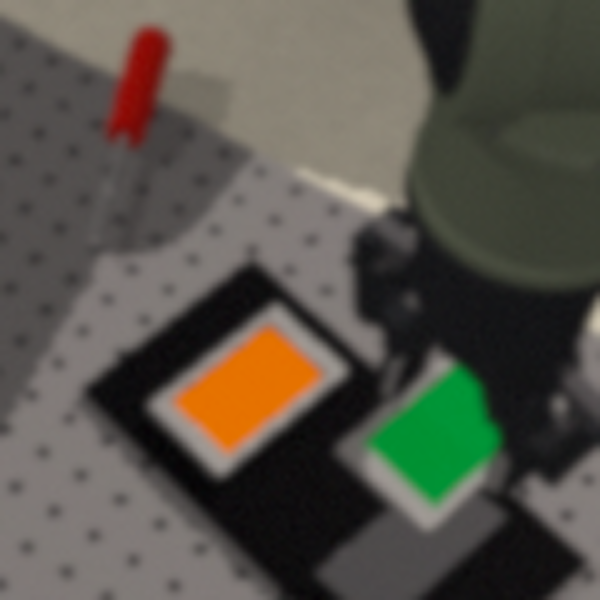

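```bash
python3 g.py .5228 -.1152 .30 194.84
```

```text
shift [-0.0977 -0.3983  0.0199] turn -29.060409233690507 | pos [0.5259 0.2949 0.32  ] [179.9818   0.0136 165.7796] F [-1.0283 -0.957  -1.6457] op 0.05457814455307235 ff 43.01532804965973 t 5.125 j7 41.2441825340109
```

In the tool's units: -0.398 m is -0.5307, -0.379 m is -0.5053, -29.1 degrees is -0.1617.

Call:
play_rows(
  plan=[
    [[-0.008, -0.0333, 0], -0.0167, 0.1],
    [[-0.024, -0.1, 0], -0.0389, 0.1],
    [[-0.0413, -0.1693, 0], -0.0611, 0.1],
    [[-0.0587, -0.24, 0], -0.0833, 0.1],
    [[-0.076, -0.3107, 0], -0.1056, 0.1],
    [[-0.0933, -0.3813, 0], -0.1278, 0.1],
    [[-0.1107, -0.4507, 0], -0.1444, 0.1],
    [[-0.124, -0.5053, 0.0067], -0.1556, 0.1],
    [[-0.13, -0.5307, 0.02], -0.1617, 0.1],
    [[-0.13, -0.5307, 0.0267], -0.1617, 0.1],
  ],
)

```text
time_s: 6.38
position: [0.5223, -0.1162, 0.2985]
tcp_rot: [180.0, -0.1, -165.3]
force: [0.3, 1.0, -1.7]
opening: 0.0543
finger_force: 43.0
```

```bash
python3 g.py .5228 -.1152 .24 194.84
```

```text
shift [-0.0009  0.0008  0.0585] turn -0.10722046049318124 | pos [ 0.5223 -0.1162  0.2985] [ 179.9741   -0.1092 -165.2672] F [ 0.2598  1.0305 -1.739 ] op 0.05432992523541112 ff 42.99318015575409 t 6.375 j7 106.66720111167037
```

In the tool's units: 0.055 m is 0.0733, 0.05 m is 0.0667.

Call:
play_rows(
  plan=[
    [[0, 0, 0.0267], 0, 0.1],
    [[0, 0, 0.0533], 0, 0.1],
    [[0, 0, 0.0667], 0, 0.1],
    [[0, 0, 0.0733], 0, 0.1],
    [[0, 0, 0.0733], 0, 0.1],
  ],
)

```text
time_s: 7.0
position: [0.5229, -0.1145, 0.2448]
tcp_rot: [180.0, -0.0, -165.1]
force: [0.7, -0.6, -0.2]
opening: 0.0546
finger_force: 43.0
```

```bash
python3 g.py .5228 -.1152 .237 194.84;python3 - <<'E'
from h import *
im=np.mean([env.camera("scene").astype(float) for _ in range(3)],0)[...,::-1];np.save("hov.npy",im)
x,y,w,h=205,130,90,90
cv2.imwrite("pics/hov.png",cv2.resize(im[y:y+h,x:x+w].astype(np.uint8),(600,600),interpolation=cv2.INTER_CUBIC))
E
```

```text
shift [ 0.0003 -0.0006  0.0078] turn 0.055724406605577315 | pos [ 0.5229 -0.1145  0.2448] [ 179.9953   -0.0035 -165.1043] F [ 0.6764 -0.5862 -0.224 ] op 0.054649681282645364 ff 42.97160625457764 t 7.0 j7 105.77940388353515
```

Lower to contact in small steps (not viewing that picture yet).

In the tool's units: 0.0065 m is 0.0087, -0.0006 m is -0.0008.

Call:
play_rows(
  plan=[
    [[0, -0.0008, 0.004], 0, 0.1],
    [[0, -0.0008, 0.0067], 0, 0.1],
    [[0, -0.0008, 0.008], 0, 0.1],
    [[0, -0.0008, 0.0087], 0, 0.1],
    [[0, -0.0008, 0.0087], 0, 0.1],
  ],
)

```text
time_s: 7.78
position: [0.523, -0.1153, 0.2382]
tcp_rot: [-180.0, 0.0, -165.1]
force: [-1.3, 0.1, -0.8]
opening: 0.055
finger_force: 43.0
```

In the tool's units: 0.001 m is 0.0013, 0.0005 m is 0.0007.

Call:
play_rows(
  plan=[
    [[0, 0, 0.0007], 0, 0.1],
    [[0, 0, 0.0013], 0, 0.1],
    [[0, 0, 0.0013], 0, 0.1],
    [[0, 0, 0.0013], 0, 0.1],
  ],
)

```text
time_s: 8.28
position: [0.523, -0.1153, 0.2372]
tcp_rot: [-180.0, -0.0, -165.1]
force: [-0.4, -0.5, -1.4]
opening: 0.0545
finger_force: 43.0
```

In the tool's units: 0.001 m is 0.0013, 0.0005 m is 0.0007.

Call:
play_rows(
  plan=[
    [[0, 0, 0.0007], 0, 0.1],
    [[0, 0, 0.0013], 0, 0.1],
    [[0, 0, 0.0013], 0, 0.1],
    [[0, 0, 0.0013], 0, 0.1],
  ],
)

```text
time_s: 8.78
position: [0.523, -0.1154, 0.237]
tcp_rot: [-180.0, 0.0, -165.1]
force: [-5.4, 1.5, 19.8]
opening: 0.0546
finger_force: 44.9
```

In the tool's units: 0.17 m is 0.2267, 0.11 m is 0.1467.

Call:
play_rows(
  plan=[
    [[0, 0, -0.0009], 0, 0.1],
    [[0, 0, -0.0009], 0, 0.3],
    [[0, 0, -0.0009], 0, 0.55],
    [[0, 0, -0.0009], 0, 0.55],
    [[0, 0, -0.0009], 0, 0.55],
    [[0, 0, -0.0267], 0, 0.55],
    [[0, 0, -0.08], 0, 0.55],
    [[0, 0.0667, -0.1333], 0, 0.55],
    [[0, 0.1467, -0.1333], 0, 0.55],
    [[0, 0.2267, -0.1333], 0, 0.55],
  ],
)

```text
time_s: 10.02
position: [0.4787, 0.0505, 0.3368]
tcp_rot: [-180.0, 0.1, -165.2]
force: [0.8, 0.9, -1.1]
opening: 0.066
finger_force: 0.0
```

In the tool's units: 0.15 m is 0.2, 0.12 m is 0.16.

Call:
play_rows(
  plan=[
    [[0, 0.08, 0], 0, 0.55],
    [[0, 0.16, 0], 0, 0.55],
    [[0, 0.2, 0], 0, 0.55],
  ],
)

```text
time_s: 10.4
position: [0.4396, 0.1969, 0.3363]
tcp_rot: [180.0, 0.0, -164.9]
force: [0.8, -0.3, -0.5]
opening: 0.0664
finger_force: 0.0
```

```bash
python3 - <<'E'
from h import *
A=[]
for n,(x,y,w,h) in dict(top=(335,135,75,90),scene=(210,145,75,90)).items():
    im=np.mean([env.camera(n).astype(float) for _ in range(6)],0)[...,::-1];np.save(n+"1.npy",im)
    A.append(cv2.resize(im[y:y+h,x:x+w].astype(np.uint8),None,fx=5.3,fy=5.3,interpolation=cv2.INTER_CUBIC))
cv2.imwrite("pics/placed.png",np.hstack(A))
print(A[0].shape,env.get_obs()["position"],env.get_obs()["time_s"])
b={n:blob(np.load(n+"1.npy"),"green",dict(top=(335,135,75,95),scene=(210,145,75,90))[n]) for n in C}
print(b,tri({n:b[n][0] for n in b}))
E
```

```text
(477, 398, 3) [0.441  0.1935 0.3362] 11.0
{'scene': (array([256.2089, 175.5328]), array([[244.8992, 182.5897],
       [255.4076, 162.1409],
       [267.3385, 168.272 ],
       [256.8301, 188.7208]])), 'top': (array([375.6188, 194.6609]), array([[366.3998, 185.6308],
       [378.6331, 182.1041],
       [384.831 , 203.6033],
       [372.5977, 207.13  ]]))} [ 0.5235 -0.1143  0.0745]
```

View pics/placed.png

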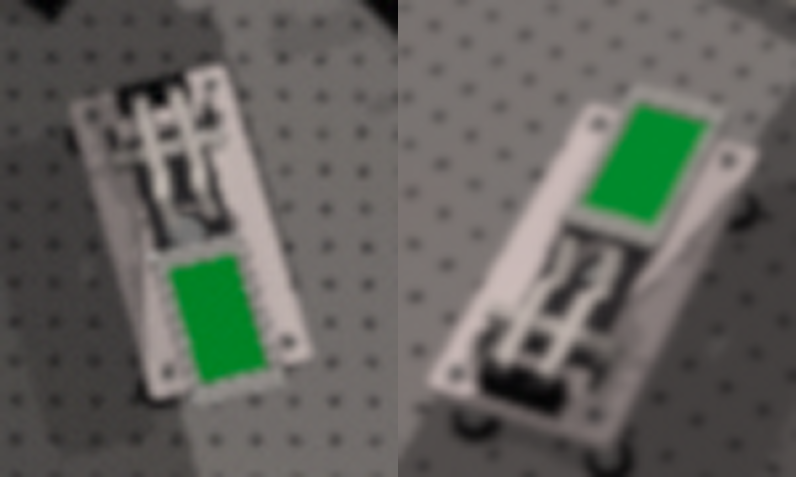

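```bash
cat > e.py <<'E'
from h import *
from scipy.ndimage import map_coordinates,gaussian_filter1d
p=np.array([.5808,-.0998,.0128,np.radians(14.84)])
def edge(n,im,y0,z,xs,pol):
    ys=np.arange(-9,9.01,.25);out=[]
    for x in xs:
        P=rig(p,np.c_[np.full(len(ys),x),y0+ys,np.full(len(ys),z)]/1e3)
        uv=proj(n,P);v=map_coordinates(im.mean(2),[uv[:,1],uv[:,0]],order=3)
        g=np.gradient(gaussian_filter1d(v,3))*pol;i=g[4:-4].argmax()+4
        a,b,c=g[i-1:i+2];out.append((x,ys[i]+.25*.5*(a-c)/(a-2*b+c),g[i]))
    out=np.array(out);k=np.polyfit(out[:,0],out[:,1],1);r=out[:,1]-np.polyval(k,out[:,0]);o=out[abs(r)<1.5]
    k=np.polyfit(o[:,0],o[:,1],1);print(n,y0,"offset@0 %.2f mm @-50 %.2f slope %.2f deg, rms %.2f n %d"%(k[1],np.polyval(k,-50),np.degrees(k[0]),np.std(o[:,1]-np.polyval(k,o[:,0])),len(o)))
for n in C:
    im=np.load(n+".npy")
    xb=np.arange(-88,-22,4);edge(n,im,-24,56,xb,-1);edge(n,im,24,50,xb,1)
    xp=np.arange(-80,60,4);edge(n,im,-50,50,xp,1);edge(n,im,50,50,xp,-1)
E
python3 e.py
```

```text
scene -24 offset@0 1.02 mm @-50 0.85 slope 0.19 deg, rms 0.20 n 17
scene 24 offset@0 -1.39 mm @-50 -1.68 slope 0.34 deg, rms 0.22 n 17
scene -50 offset@0 -0.89 mm @-50 -1.09 slope 0.24 deg, rms 0.36 n 34
scene 50 offset@0 0.69 mm @-50 1.00 slope -0.35 deg, rms 0.32 n 35
top -24 offset@0 -0.23 mm @-50 -0.67 slope 0.50 deg, rms 0.27 n 17
top 24 offset@0 -2.41 mm @-50 -2.68 slope 0.32 deg, rms 0.25 n 17
top -50 offset@0 -1.72 mm @-50 -1.93 slope 0.24 deg, rms 0.40 n 35
top 50 offset@0 -0.80 mm @-50 -0.55 slope -0.29 deg, rms 0.51 n 35
```

```bash
cat >> e.py <<'E'
print("carrier")
c,s=np.cos(p[3]),np.sin(p[3])
for n in C:
    uv,bx=blob(np.load(n+"1.npy"),"green",dict(top=(335,135,75,95),scene=(210,145,75,90))[n])
    f=lambda q:(lambda o,d:(o+d*((.0128+.060-o[2])/d[2])))(*ray(n,q))
    g=lambda q:((f(q)-p[:3])[:2]@np.array([[c,-s],[s,c]]))*1e3
    B=np.array([g(q) for q in bx]);print(n,g(uv),B.mean(0),[np.degrees(np.arctan2(*(B[i]-B[i-1])[::-1])) for i in(0,1)])
# stop bar face & clips: profile along x at several y, z=8.5 above bed
for n in C:
    im=np.load(n+".npy").mean(2)
    for y in(-32,-28,-22,0,22,28,32):
        xs=np.arange(30,75,2.5);P=rig(p,np.c_[xs,np.full(len(xs),y-.7),np.full(len(xs),64.5)]/1e3);uv=proj(n,P)
        print(n,y,map_coordinates(im,[uv[:,1],uv[:,0]],order=1).astype(int))
print(np.arange(30,75,2.5))
E
python3 e.py | sed -n '/carrier/,$p'
```

```text
carrier
scene [-60.32     0.5051] [-61.2999  -0.0191] [np.float64(-101.35144524339869), np.float64(-177.87411570000722)]
top [-58.6978  -0.2466] [-58.3537  -0.3053] [np.float64(-0.22014611421634486), np.float64(-88.1325095868429)]
scene -32 [184 184 184 184 184 183 178 171 163 153 143 145 149 149 139 131 131 135]
scene -28 [184 184 184 184 184 182 177 168 157 140 118 105 100  96  87  76  79  84]
scene -22 [168 169 170 168 168 169 168 166 158 144 119 102  92  86  81  82  84  84]
scene 0 [ 53  52  53  53  57  75 102 133 143 134 109  75  53  43  47  70  97 105]
scene 22 [ 49  45  45  46  49  63  91 118 134 125  99  72  48  37  44  65  88 102]
scene 28 [ 82  85  84  83  84  90 110 135 143 132 107  77  57  46  48  68  97 119]
scene 32 [136 139 137 137 138 138 142 148 150 138 112  88  69  57  52  60  75  95]
top -32 [172 173 173 170 162 151 146 146 147 137 118  95  79  78  87 101 113 119]
top -28 [166 168 168 163 151 140 136 141 142 130 105  72  54  55  68  88 107 124]
top -22 [109 115 115 112 110 109 115 129 141 143 119  95  81  92 113 127 134 135]
top 0 [ 40  40  44  44  47  64  92 123 133 123  95  70  77  98 121 145 152 142]
top 22 [ 54  55  56  53  55  68  94 119 136 129 105  79  73  91 111 130 146 139]
top 28 [126 127 130 133 128 120 118 133 141 135 111  87  78  80  94 111 125 135]
top 32 [149 149 150 148 142 131 126 134 143 144 117  91  70  63  70  80  92 106]
[30.  32.5 35.  37.5 40.  42.5 45.  47.5 50.  52.5 55.  57.5 60.  62.5
 65.  67.5 70.  72.5]
```

```bash
python3 g.py .523 -.1154 .2775 194.9
```

```text
shift [-0.0002 -0.3196  0.0587] turn -0.06443385811871849 | pos [0.441  0.1935 0.3362] [-179.9951   -0.0007 -165.1644] F [-0.5339 -0.3207  0.3385] op 0.06605452608719396 ff 0.0 t 11.0 j7 68.64717022370841
```

In the tool's units: -0.3195 m is -0.426, 0.0587 m is 0.0783.

Call:
play_rows(
  plan=[
    [[0, -0.0533, 0], 0, 0.55],
    [[0, -0.1333, 0], 0, 0.55],
    [[0, -0.2133, 0], 0, 0.55],
    [[0, -0.2933, 0], 0, 0.55],
    [[0, -0.3733, 0], 0, 0.55],
    [[0, -0.4133, 0], 0, 0.55],
    [[-0.0003, -0.426, 0.0267], 0, 0.55],
    [[-0.0003, -0.426, 0.0667], 0, 0.55],
    [[-0.0003, -0.426, 0.0783], 0, 0.55],
    [[-0.0003, -0.426, 0.0783], 0, 0.55],
  ],
)

```text
time_s: 12.25
position: [0.5231, -0.1147, 0.2775]
tcp_rot: [180.0, -0.0, -165.1]
force: [-0.6, -0.1, 0.4]
opening: 0.066
finger_force: 0.0
```

```bash
python3 g.py .523 -.1154 .2375 194.9
```

```text
shift [ 0.0002 -0.0006  0.04  ] turn -0.010342108132704197 | pos [ 0.5231 -0.1147  0.2775] [ 179.9839   -0.0372 -165.1103] F [-0.6328 -0.1148  0.351 ] op 0.06602101132126677 ff 0.0 t 12.25 j7 106.59986502927892
```

In the tool's units: 0.0395 m is 0.0527, 0.034 m is 0.0453.

Call:
play_rows(
  plan=[
    [[0, -0.0007, 0.0267], 0, 0.55],
    [[0, -0.0007, 0.0453], 0, 0.55],
    [[0, -0.0007, 0.0527], 0, 0.55],
    [[0, -0.0007, 0.0527], 0, 0.55],
    [[0, -0.0007, 0.0527], 0, 0.4],
    [[0, -0.0007, 0.0527], 0, 0.35],
    [[0, -0.0007, 0.0527], 0, 0.3],
    [[0, -0.0007, 0.0527], 0, 0.2],
    [[0, -0.0007, 0.0527], 0, 0.1],
    [[0, -0.0007, 0.0527], 0, 0.1],
  ],
  grip_force=30,
)

```text
time_s: 13.5
position: [0.5233, -0.1153, 0.2386]
tcp_rot: [-180.0, 0.0, -165.1]
force: [-2.4, 0.5, 10.8]
opening: 0.055
finger_force: 29.9
```

In the tool's units: -0.001 m is -0.0013, -0.0005 m is -0.0007, -0.2 degrees is -0.0011.

Call:
play_rows(
  plan=[
    [[0, -0.0007, 0], -0.0006, 0.1],
    [[0, -0.0013, -0.0004], -0.0011, 0.1],
    [[0, -0.0013, -0.0004], -0.0011, 0.1],
    [[0, -0.0013, -0.0004], -0.0011, 0.1],
  ],
)

```text
time_s: 14.0
position: [0.5236, -0.116, 0.2387]
tcp_rot: [180.0, 0.0, -164.9]
force: [-2.3, 2.9, 7.7]
opening: 0.055
finger_force: 32.1
```

In the tool's units: -0.016 m is -0.0213, -0.015 m is -0.02.

Call:
play_rows(
  plan=[
    [[-0.0013, 0, -0.0004], 0, 0.1],
    [[-0.004, 0, -0.0007], 0, 0.1],
    [[-0.0067, 0, -0.0007], 0, 0.1],
    [[-0.0093, 0, -0.0007], 0, 0.1],
    [[-0.012, 0, -0.0007], 0, 0.1],
    [[-0.0147, 0, -0.0007], 0, 0.1],
    [[-0.0173, 0, -0.0007], 0, 0.1],
    [[-0.02, 0, -0.0007], 0, 0.1],
    [[-0.0213, 0, -0.0007], 0, 0.1],
    [[-0.0213, 0, -0.0007], 0, 0.1],
  ],
)

```text
time_s: 15.25
position: [0.5389, -0.1121, 0.2388]
tcp_rot: [180.0, 0.0, -164.9]
force: [0.5, 0.6, -1.3]
opening: 0.0551
finger_force: 31.8
```

```bash
python3 g.py .523 -.1154 .2375 195.1
```

```text
shift [0.0163 0.0009 0.0013] turn -0.017812218133144597 | pos [ 0.5389 -0.1121  0.2388] [ 179.9995    0.0002 -164.9178] F [ 0.5007  0.6094 -1.3496] op 0.055054722914019014 ff 31.83878481388092 t 15.25 j7 105.86008010572489
```

In the tool's units: -0.01 m is -0.0133, 0.0002 m is 0.0003.

Call:
play_rows(
  plan=[
    [[-0.0013, 0, 0.0003], 0, 0.1],
    [[-0.0027, 0, 0.0003], 0, 0.1],
    [[-0.004, 0, 0.0003], 0, 0.1],
    [[-0.0053, 0, 0.0003], 0, 0.1],
    [[-0.0067, 0, 0.0003], 0, 0.1],
    [[-0.008, 0, 0.0003], 0, 0.1],
    [[-0.0093, 0, 0.0003], 0, 0.1],
    [[-0.0107, 0, 0.0003], 0, 0.1],
    [[-0.012, 0, 0.0003], 0, 0.1],
    [[-0.0133, 0, 0.0003], 0, 0.1],
  ],
  grip_force=40,
)

```text
time_s: 16.5
position: [0.547, -0.1103, 0.2387]
tcp_rot: [180.0, -0.3, -165.0]
force: [-15.8, -3.2, 18.0]
opening: 0.0546
finger_force: 42.9
```

In the tool's units: -0.001 m is -0.0013, -0.0005 m is -0.0007.

Call:
play_rows(
  plan=[
    [[0, 0, -0.0007], 0, 0.1],
    [[0, 0, -0.0013], 0, 0.1],
    [[0, 0, -0.0013], 0, 0.1],
  ],
)

```text
time_s: 16.88
position: [0.5479, -0.1098, 0.2393]
tcp_rot: [180.0, -0.1, -164.9]
force: [-4.1, -1.3, -3.3]
opening: 0.0547
finger_force: 42.5
```

In the tool's units: -0.006 m is -0.008, -0.005 m is -0.0067.

Call:
play_rows(
  plan=[
    [[-0.0013, 0, 0], 0, 0.1],
    [[-0.0027, 0, 0], 0, 0.1],
    [[-0.004, 0, 0], 0, 0.1],
    [[-0.0053, 0, 0], 0, 0.1],
    [[-0.0067, 0, 0], 0, 0.1],
    [[-0.008, 0, 0], 0, 0.1],
  ],
)

```text
time_s: 17.62
position: [0.5534, -0.1082, 0.2391]
tcp_rot: [180.0, -0.2, -164.9]
force: [-9.7, -2.9, -1.3]
opening: 0.0543
finger_force: 42.6
```

In the tool's units: -0.006 m is -0.008, -0.005 m is -0.0067.

Call:
play_rows(
  plan=[
    [[-0.0013, 0, 0], 0, 0.1],
    [[-0.0027, 0, 0], 0, 0.1],
    [[-0.004, 0, 0], 0, 0.1],
    [[-0.0053, 0, 0], 0, 0.1],
    [[-0.0067, 0, 0], 0, 0.1],
    [[-0.008, 0, 0], 0, 0.1],
  ],
)

```text
time_s: 18.38
position: [0.5599, -0.1064, 0.2394]
tcp_rot: [180.0, -0.1, -164.9]
force: [-4.3, -1.3, -2.4]
opening: 0.0543
finger_force: 42.6
```

In the tool's units: -0.01 m is -0.0133, -0.009 m is -0.012.

Call:
play_rows(
  plan=[
    [[-0.0013, 0, 0], 0, 0.1],
    [[-0.0027, 0, 0], 0, 0.1],
    [[-0.004, 0, 0], 0, 0.1],
    [[-0.0053, 0, 0], 0, 0.1],
    [[-0.0067, 0, 0], 0, 0.1],
    [[-0.008, 0, 0], 0, 0.1],
    [[-0.0093, 0, 0], 0, 0.1],
    [[-0.0107, 0, 0], 0, 0.1],
    [[-0.012, 0, 0], 0, 0.1],
    [[-0.0133, 0, 0], 0, 0.1],
  ],
)

```text
time_s: 19.62
position: [0.5695, -0.1039, 0.2395]
tcp_rot: [180.0, -0.1, -164.9]
force: [-1.9, -0.9, -4.6]
opening: 0.0543
finger_force: 43.2
```

In the tool's units: -0.005 m is -0.0067, -0.004 m is -0.0053.

Call:
play_rows(
  plan=[
    [[-0.0013, 0, 0], 0, 0.1],
    [[-0.0027, 0, 0], 0, 0.1],
    [[-0.004, 0, 0], 0, 0.1],
    [[-0.0053, 0, 0], 0, 0.1],
    [[-0.0067, 0, 0], 0, 0.1],
  ],
)

```text
time_s: 20.25
position: [0.5747, -0.1024, 0.2396]
tcp_rot: [-180.0, -0.0, -164.9]
force: [-2.5, -1.2, -4.2]
opening: 0.0546
finger_force: 43.1
```

In the tool's units: -0.0015 m is -0.002, -0.001 m is -0.0013.

Call:
play_rows(
  plan=[
    [[-0.0007, 0, 0], 0, 0.1],
    [[-0.0013, 0, 0], 0, 0.1],
    [[-0.002, 0, 0], 0, 0.1],
    [[-0.002, 0, 0], 0, 0.1],
  ],
)

```text
time_s: 20.75
position: [0.5762, -0.1021, 0.2396]
tcp_rot: [-180.0, 0.0, -164.9]
force: [-1.8, -0.3, -5.6]
opening: 0.0543
finger_force: 43.1
```

In the tool's units: -0.0013 m is -0.0017, -0.001 m is -0.0013.

Call:
play_rows(
  plan=[
    [[-0.0007, 0, 0], 0, 0.1],
    [[-0.0013, 0, 0], 0, 0.1],
    [[-0.0017, 0, 0], 0, 0.1],
    [[-0.0017, 0, 0], 0, 0.1],
  ],
)

```text
time_s: 21.25
position: [0.5774, -0.1017, 0.2396]
tcp_rot: [-180.0, 0.0, -164.9]
force: [-1.0, 0.3, -5.8]
opening: 0.0542
finger_force: 43.1
```

In the tool's units: -0.0008 m is -0.0011, -0.0004 m is -0.0005.

Call:
play_rows(
  plan=[
    [[-0.0005, 0, 0], 0, 0.1],
    [[-0.0011, 0, 0], 0, 0.1],
    [[-0.0011, 0, 0], 0, 0.1],
  ],
)

```text
time_s: 21.62
position: [0.5782, -0.1015, 0.2396]
tcp_rot: [-180.0, 0.0, -164.9]
force: [-1.2, -0.1, -6.4]
opening: 0.0543
finger_force: 43.1
```

In the tool's units: -0.0008 m is -0.0011, -0.0004 m is -0.0005.

Call:
play_rows(
  plan=[
    [[-0.0005, 0, 0], 0, 0.1],
    [[-0.0011, 0, 0], 0, 0.1],
    [[-0.0011, 0, 0], 0, 0.1],
  ],
)

```text
time_s: 22.0
position: [0.579, -0.1013, 0.2396]
tcp_rot: [-180.0, 0.0, -164.9]
force: [-1.5, -0.5, -4.7]
opening: 0.0544
finger_force: 43.1
```

In the tool's units: -0.0006 m is -0.0008, -0.0004 m is -0.0005.

Call:
play_rows(
  plan=[
    [[-0.0005, 0, 0], 0, 0.1],
    [[-0.0008, 0, 0], 0, 0.1],
    [[-0.0008, 0, 0], 0, 0.1],
  ],
)

```text
time_s: 22.38
position: [0.5795, -0.1012, 0.2396]
tcp_rot: [-180.0, 0.0, -164.9]
force: [-1.2, -0.8, -5.6]
opening: 0.054
finger_force: 43.1
```

In the tool's units: -0.0006 m is -0.0008, -0.0003 m is -0.0004.

Call:
play_rows(
  plan=[
    [[-0.0004, 0, 0], 0, 0.1],
    [[-0.0008, 0, 0], 0, 0.1],
    [[-0.0008, 0, 0], 0, 0.1],
  ],
)

```text
time_s: 22.75
position: [0.5798, -0.1011, 0.2395]
tcp_rot: [180.0, -0.0, -164.9]
force: [-5.6, -1.1, -5.4]
opening: 0.0544
finger_force: 43.2
```

In the tool's units: -0.0006 m is -0.0008, -0.0003 m is -0.0004.

Call:
play_rows(
  plan=[
    [[-0.0004, 0, 0], 0, 0.1],
    [[-0.0008, 0, 0], 0, 0.1],
    [[-0.0008, 0, 0], 0, 0.1],
  ],
)

```text
time_s: 23.12
position: [0.58, -0.101, 0.2393]
tcp_rot: [180.0, -0.1, -164.9]
force: [-7.6, -1.8, -5.0]
opening: 0.0546
finger_force: 43.2
```

In the tool's units: 0.0005 m is 0.0007, 0.0003 m is 0.0004.

Call:
play_rows(
  plan=[
    [[-0.0001, 0, 0.0004], 0, 0.1],
    [[-0.0001, 0, 0.0007], 0, 0.1],
    [[-0.0001, 0, 0.0007], 0, 0.1],
  ],
)

```text
time_s: 23.5
position: [0.5801, -0.101, 0.2389]
tcp_rot: [180.0, -0.1, -164.9]
force: [-9.3, -1.4, -2.5]
opening: 0.0542
finger_force: 43.4
```

In the tool's units: 0.0003 m is 0.0004.

Call:
play_rows(
  plan=[
    [[0.0004, 0, 0], 0, 0.2],
    [[0.0004, 0, 0], 0, 0.35],
    [[0.0004, 0, 0], 0, 0.45],
    [[0.0004, 0, 0], 0, 0.55],
    [[0.0004, 0, 0], 0, 0.55],
    [[0.0004, 0, 0], 0, 0.55],
  ],
)

```text
time_s: 24.25
position: [0.5805, -0.1009, 0.2391]
tcp_rot: [-180.0, 0.0, -164.9]
force: [0.2, -0.0, -0.0]
opening: 0.0657
finger_force: 0.0
```

Call:
play_rows(
  plan=[
    [[0, 0, -0.0133], 0, 0.55],
    [[0, 0, -0.0533], 0, 0.55],
    [[0, 0, -0.1067], 0, 0.55],
    [[0, 0.04, -0.1333], 0, 0.55],
    [[0, 0.12, -0.1333], 0, 0.55],
    [[0, 0.2, -0.1333], 0, 0.55],
    [[0, 0.28, -0.1333], 0, 0.55],
    [[0, 0.36, -0.1333], 0, 0.55],
    [[0, 0.4, -0.1333], 0, 0.55],
    [[0, 0.4, -0.1333], 0, 0.55],
  ],
)

```text
time_s: 25.5
position: [0.5016, 0.1911, 0.3397]
tcp_rot: [180.0, 0.0, -164.7]
force: [0.8, -0.8, 0.4]
opening: 0.0658
finger_force: 0.0
```

```bash
python3 - <<'E'
from h import *
A=[]
for n,(x,y,w,h) in dict(top=(335,135,75,90),scene=(210,145,75,90)).items():
    im=np.mean([env.camera(n).astype(float) for _ in range(6)],0)[...,::-1];np.save(n+"1.npy",im)
    A.append(cv2.resize(im[y:y+h,x:x+w].astype(np.uint8),None,fx=5.3,fy=5.3,interpolation=cv2.INTER_CUBIC))
cv2.imwrite("pics/final.png",np.hstack(A))
print(env.get_obs()["position"],env.get_obs()["time_s"])
E
python3 e.py | grep -A2 carrier
```

```text
[0.5024 0.1886 0.3391] 26.1
carrier
scene [-12.1851   0.0519] [-3.6401  0.3457] [np.float64(-99.83690471900023), np.float64(-177.23269136559426)]
top [-8.2149 -0.3348] [-0.7361 -0.8232] [np.float64(1.1045566704370338), np.float64(-86.56803961856504)]
```

View pics/final.png

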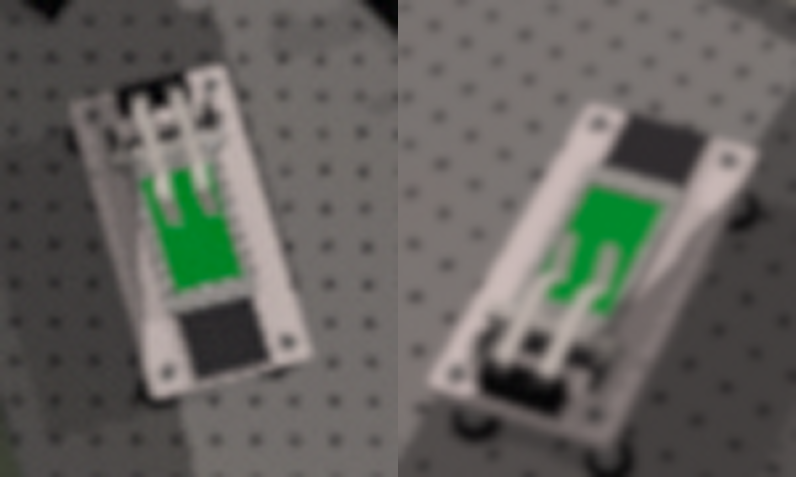

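```bash
cat > f.py <<'E'
from h import *
from scipy.ndimage import map_coordinates,gaussian_filter1d
p=np.array([.5808,-.0998,.0128,np.radians(14.84)])
for n in C:
    im=np.load(n+"1.npy").mean(2);sat=np.load(n+"1.npy");sat=sat[...,1]-sat[...,2]
    for nm,a,z,c0,pol in(("rear rim",im,63 if n=="scene" else 56,-50,1),("rear glass",sat,60,-39,1),("bed end",im,56,-93,1)):
        o=[]
        for y in np.arange(-17,18,2.):
            xs=np.arange(-8,8,.25);uv=proj(n,rig(p,np.c_[c0+xs,0*xs+y-.6,0*xs+z]/1e3))
            g=np.gradient(gaussian_filter1d(map_coordinates(a,[uv[:,1],uv[:,0]],order=3),3))
            g=-g if nm=="bed end" else g
            o.append((y,c0+xs[g[4:-4].argmax()+4]))
        o=np.array(o);k=np.polyfit(*o.T,1);print(n,nm,"x0 %.2f yaw %.2f rms %.2f"%(k[1],-np.degrees(k[0]),np.std(o[:,1]-np.polyval(k,o[:,0]))))
E
python3 f.py
```

```text
scene rear rim x0 -50.93 yaw 1.32 rms 0.26
scene rear glass x0 -37.08 yaw -0.24 rms 0.22
scene bed end x0 -92.26 yaw 3.53 rms 0.53
top rear rim x0 -49.29 yaw -0.54 rms 0.29
top rear glass x0 -35.28 yaw 0.25 rms 0.45
top bed end x0 -90.65 yaw 0.17 rms 0.25
```

```bash
python3 -c "
from workcell import env
print(env.close_job())"
```

```text
the job is handed in; nothing more can be done
None
```

The green carrier is loaded and the job is handed in: it lies released against the stop bar with both clips down on the glass, about 0.5 mm off centre and within about 0.5° of square by the better camera measurements, but the hand-in returned no verdict and the clip-lift readings were not available to check.

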